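Back off the slab roller by two turns

TASK

The next clay slab is to be rolled thicker. Roll a fingertip along the knurled rim of the handwheel on top of the slab roller and turn it anticlockwise, seen from above, by two full turns, so that the steel roller backs off, and leave it there. Grip nothing, and do not disturb the jars and tools standing on and around the machine.

Things in the scene. Friction and masses are not known exactly. Their poses are not given: they have to be found in the camera images.
- slab_roller: Tabletop slab roller, fixed: blue steel end frames, two plywood feed tables (70 mm high), a grey chain cover along the top (75 by 475 mm, upper face 225 mm above the table), a crank at the left end. Origin on the table under its middle; x is the feed direction (away from the robot at yaw 0), y along the rollers, z up. It covers x -230 to 230 mm, y -235 to 380 mm.
- wheel_center (a point): Centre of the handwheel, half way up its rim (260 mm above the table): a bright disc with an upright axis over the machine's right end (machine y = -205 mm), 100 mm in diameter over the ridges, rim 20 mm tall. 25 mm of free air under the rim, nothing beside it at its height; on top only a hub nut (22 mm wide, 10 mm high). It does not rise as it turns. Too broad to grip across.
- handwheel (a joint): Angle of the handwheel in rad, growing anticlockwise seen from above, counted through whole turns (a full turn is 6.283); it starts anywhere from 1 to 7 and has stops at 0 and 30. Stiff and without play: it takes about 3 N along the rim to turn, stops when the finger leaves it, and stays. Anticlockwise lifts the roller, 4 mm a turn.
- index_mark (a point): Outer end of the red radial line on the handwheel's dark top face, 46 mm from the axis, 271 mm above the table; it turns with the wheel and serves to count turns. The rim outside it is knurled with 36 upright rounded ridges, 3 mm high and 8 mm apart.
- roller_mid (a point): Middle of the steel pressure roller (68 mm in diameter, along y) under the chain cover. It rises 4 mm for each anticlockwise turn of the handwheel, both ends together, and can be neither pushed up nor down by hand.
- glaze_jar: Bystander: jar with a yellow cap, 56 mm in diameter and 70 mm high, standing on the near feed table. Origin at the centre of its underside.
- steel_rib: Bystander: flat steel scraper, 55 by 110 by 4 mm, lying on the far feed table. Origin at the centre of its underside.
- guide_slat: Bystander: wooden thickness slat, 30 by 220 by 8 mm, lying on the far feed table. Origin at the centre of its underside.
- tool_pot: Bystander: terracotta pot, 86 mm in diameter and 85 mm high, with brushes and modelling tools standing in it up to 185 mm, on the table. Origin at the centre of its underside.
- steel_bowl: Bystander: steel bowl, 130 mm in diameter and 45 mm high, on the table. Origin at the centre of its underside.
- slip_bottle: Bystander: white bottle with a red cap, 60 mm in diameter and 150 mm high, on the table. Origin at the centre of its underside.
- brush: Bystander: brush with an orange handle, 200 mm long, lying on the near feed table. Origin under the middle of its length.

How it is judged:
By the outcome, as a careful person would: the job done as asked, in the order asked, and still so for the second after the job is handed in, with the robot touching nothing.
It also fails if it takes over 64 s, if anything falls off the work surface, if the arm or the gripper's body presses on something with over 40 N, if the wrist force passes 120 N, or if a joint passes its speed limit or range.

ROBOT

A 6-joint arm with a two-finger parallel gripper is mounted at the origin on the work surface. World frame = base frame: x ahead of the robot, y to its left, z up, the work surface at z = 0. Lengths are in m, angles in rad, forces in N, time in s.
With the tool pointing down it reaches from about 0.375 to 0.9 m from the base axis. Payload 3.1 kg.
Tool frame: the origin (TCP) lies between the finger pads; the fingertips stand 8 mm ahead of it and the grasp point (between the pads) lies 11 mm behind it; z points along the fingers, y is the line along which they close (so a half turn about z gives the same grasp; the last joint's range is limited). The gripper opens to 85 mm and grips with 20 to 120 N. Pads are 22 mm wide; open, the fingers measure 114 mm over their backs; the gripper's body (76 mm by 85 mm) begins 54 mm behind the grasp point. The pads swing forward as they close: fully open they stand 13 mm farther back than shut.
Start: joints at [1.006, 0.527, 1.433, -0, 1.181, -0.178], TCP at [0.236, 0.579, 0.213] pointing down, gripper open.
Joint ranges: [-3.08, 3.08], [-0.75, 2.2], [0.22, 2.44], [-1.43, 4.57], [0, 2.65], [-2.85, 2.85]. Speed limits (rad/s): [2.79, 2.79, 3.14, 3.14, 3.14, 3.14].

INTERFACE

Orientations are given as a unit quaternion [x, y, z, w].
In Python, from station import readout, cams, sign_off gives the robot as it stands.
- The arm moves only by the tool send_rows, never from a script. Its argument "commands" is text: rows parted by semicolons, each of 5 numbers parted by spaces: the finger opening in mm, from 0 to 85.4, then the shift along the tool's x, y, z each as a share of 0.02 m, from -1 to 1, then the turn about the tool's z as a share of 4 degrees, from -1 to 1. In form: grip dx dy dz spin; .... A call has 1 to 20 rows; each row shifts and turns the commanded pose from where the row before left it, along the tool's axes as they then stand; what a row does not reach is not made up. A row lasts 1/12 s, in which the tool goes at most 41.7 mm and 7.16 degrees, less where a joint would pass 70% of its speed; a pose out of reach is approached as far as the arm can. A call with a number of a shift or a turn outside -1 to 1 is refused whole. A call with a gripper value outside its range is refused whole. The fingers move at their own pace and stop on an object; "grip_force" is the grip in N (left out, the last holds). Time passes only in rows, so rows that do not move let the fingers close. It gives the time, the measured TCP pose, the force, the opening and the grip force at its end, in the units of the state.
- readout.sense(): the state, without advancing time (a new reading comes with each control period).
- cams.snapshot(name): name is "scene" or "top" or "wrist"; returns a dict with "pixels" (400x640x3 uint8, red, green, blue), "intrinsics" (3x3 intrinsics, pixels), "eye" and "rotation" of the camera in the world. Camera axes: x right, y down, z forward; pixel columns grow to the right and rows downward; lengths in m; the calibration is good to about 2 mm. A picture is of the moment at which its call begins. There is no depth.
- sign_off(): hands the job in; it is judged then, once.
The state is a dict: "t": time; "q": joint angles; "qd": joint speeds; "tau": joint torques, N m; "tcp_pos": TCP position; "tool_rot": TCP orientation; "force": force on the tool from outside, world axes, zero at the start; "ft_torque": the same for the moment, N m; "finger_gap": opening from 0.0 (shut) to 1.0 (fully open); "gripper_force": force on a finger pad.
Only numpy, scipy, OpenCV 4.12 (cv2) and the standard library are available. Lean on these libraries where they do the work, as an engineer would, in place of code of your own. Each camera call takes 0.05 s, during which the arm holds its last target. There are 200 camera calls.

## Working session

There is one attempt and no reset: what is moved stays moved. The work goes in short steps, Python scripts to look and compute and a tool call to move; the robot and the scene stay as the last step left them, time stands still between calls to the robot, and variables do not carry over. Pictures are saved under pics/ and viewed, at most 10 in all, crops included, and the job is handed in when it is done.

Besides the shell and the picture viewer there is one more tool, called after "Emit:" in YAML: its name, and indented under it one key for each argument. send_rows: Moves the arm, as the interface text tells. Its arguments: {"type":"object","properties":{"commands":{"type":"string"},"grip_force":{"type":"number"}},"required":["commands"]}

```bash
mkdir -p pics; python3 - <<'E'
from station import readout,cams
import cv2,numpy as np
s=readout.sense();print(s)
for n in("scene","top"):
    d=cams.snapshot(n);cv2.imwrite(f"pics/{n}0.png",d["pixels"][...,::-1]);print(n,d["intrinsics"],d["eye"],d["rotation"])
E
```

```text
{'t': 0.0, 'q': array([ 1.00550933e+00,  5.28472219e-01,  1.43393550e+00, -7.88847567e-06,
        1.18139636e+00, -1.78514627e-01]), 'qd': array([ 3.79097819e-06, -2.02603309e-03, -7.60171632e-04, -8.33133922e-05,
        1.02403302e-03, -1.88605665e-03]), 'tau': array([ 1.05943579e-04, -4.42343223e+01, -1.78030032e+01, -2.51954498e-05,
        8.45043047e-03, -6.63596325e-06]), 'tcp_pos': array([0.23531275, 0.57817467, 0.21181939]), 'tool_rot': array([ 1.92181464e-01,  9.81358784e-01, -1.03144936e-03, -3.98403483e-04]), 'force': array([-0.2976522 , -0.73980986,  0.08320847]), 'ft_torque': array([ 0.00124097, -0.01458201, -0.00955597]), 'gripper_force': 0.0, 'finger_gap': 1.0030184972428087}
scene [[397.85859407   0.         323.64583455]
 [  0.         397.85859407 200.2683976 ]
 [  0.           0.           1.        ]] [ 0.95409426 -0.58595178  1.34101154] [ 0.92676021  0.2717416  -0.07215552 -0.24912967]
top [[501.77981162   0.         316.11000182]
 [  0.         501.77981162 194.13208269]
 [  0.           0.           1.        ]] [0.47659951 0.00443795 1.86917528] [-0.70320472  0.71029549 -0.0259688   0.01758033]
```

View pics/top0.png

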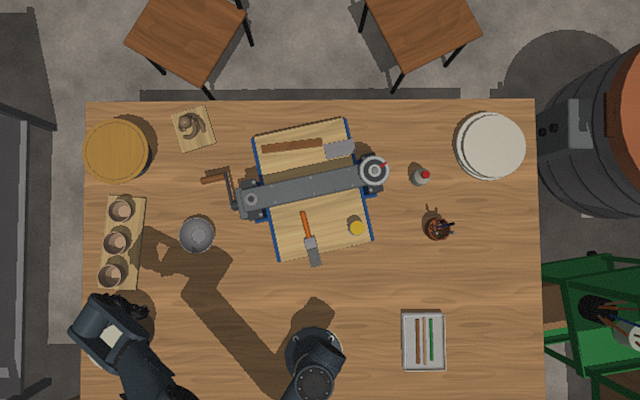

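View pics/scene0.png

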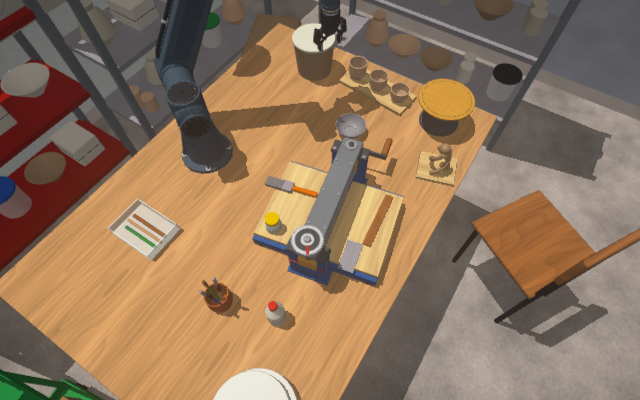

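The top view shows the handwheel at about (374,170) and the bottle right of it at (420,177). The pot is at (438,230) and the jar at (357,227). In the scene view the wheel is at about (308,240).

```bash
cat >h.py <<'E'
from station import readout,cams
import cv2,numpy as np
from scipy.spatial.transform import Rotation as R
def shot(n): return cams.snapshot(n)
def proj(d,p):
    c=R.from_quat(d["rotation"]).inv().apply(np.atleast_2d(p)-d["eye"]); u=c@d["intrinsics"].T; return u[:,:2]/u[:,2:]
def back(d,uv,z):
    uv=np.atleast_2d(uv); r=np.c_[uv,np.ones(len(uv))]@np.linalg.inv(d["intrinsics"]).T
    r=R.from_quat(d["rotation"]).apply(r); return d["eye"]+r*((z-d["eye"][2])/r[:,2])[:,None]
E
python3 - <<'E'
from h import *
o=[]
for n,(u,v) in (("top",(374,170)),("scene",(308,240))):
    d=shot(n);print(n,back(d,(u,v),.27))
    c=d["pixels"][v-25:v+25,u-25:u+25,::-1];o.append(cv2.resize(c,(400,400),interpolation=cv2.INTER_NEAREST))
cv2.imwrite("pics/c.png",np.hstack(o))
E
```

```text
top [[ 0.65087858 -0.20152356  0.27      ]]
scene [[ 0.65516534 -0.20154182  0.27      ]]
```

View pics/c.png

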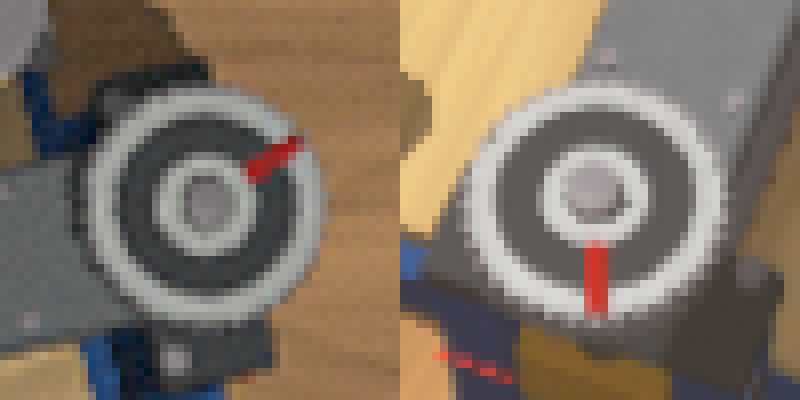

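The crops show the disc centred at about top (374.1,169.8) and scene (306.9,239.4). The red mark runs to the upper right in the top view and downward in the scene view.

```bash
cat >>h.py <<'E'
def mark(n,c):
    d=shot(n); p=d["pixels"].astype(int); m=(p[...,0]>130)&(p[...,1]<80)&(p[...,2]<80)
    v,u=np.nonzero(m); w=back(d,np.c_[u,v],.271); k=np.hypot(*(w[:,:2]-c[:2]).T)<.05
    if not k.any(): return None
    m=w[k,:2].mean(0)-c[:2]; return k.sum(),np.hypot(*m),np.degrees(np.arctan2(m[1],m[0]))
E
python3 - <<'E'
from h import *
t,s=shot("top"),shot("scene")
a,b=back(t,(374.1,169.75),.27)[0],back(s,(306.9,239.4),.27)[0];c=(a+b)/2
print(a,b,c); print(mark("top",c),mark("scene",c))
st=readout.sense();r=R.from_quat(st["tool_rot"]).as_matrix();print(r.round(3),r.T@(c-st["tcp_pos"]))
E
```

```text
[ 0.65168127 -0.20185882  0.27      ] [ 0.65136898 -0.20168734  0.27      ] [ 0.65152513 -0.20177308  0.27      ]
(np.int64(14), np.float64(0.03170028170295023), np.float64(-57.65861732623215)) (np.int64(21), np.float64(0.031202788151178565), np.float64(-54.92955565130502))
[[-0.926  0.377 -0.   ]
 [ 0.377  0.926 -0.   ]
 [ 0.    -0.    -1.   ]] [-0.67953776 -0.56599563 -0.0571911 ]
```

Emit:
send_rows:
  commands: "0 0 0 -1 -1;0 0 0 -1 -1;0 0 0 -1 -1;0 0 0 -1 -1;0 0 0 -1 -1;0 0 0 -1 -0.52;0 0 0 -1 0;0 0 0 0 0"
  grip_force: 20

```text
t: 1.07
tcp_pos: [0.2369, 0.5808, 0.3578]
tool_rot: [0.001, 1.0, 0.004, 0.003]
force: [1.6, -0.4, 0.7]
finger_gap: -0.0
gripper_force: 0.0
```

```bash
python3 - <<'E'
from h import *
s=readout.sense();r=R.from_quat(s["tool_rot"]).as_matrix();print(s["t"],s["tcp_pos"],s["q"],s["force"],s["finger_gap"],r.round(3),r.T@(np.array([.5515,-.2018,.35])-s["tcp_pos"])/.02)
E
```

```text
1.0667 [0.23687809 0.58078946 0.35778734] [ 1.00561350e+00  4.05101537e-01  1.23678803e+00  3.88261672e-05
  1.49020865e+00 -5.63871811e-01] [ 1.55351118 -0.40376337  0.73700328] -3.960179668362638e-05 [[-1.     0.001  0.005]
 [ 0.001  1.     0.008]
 [-0.005  0.008 -1.   ]] [-15.7811262  -39.11095591   0.15428083]
```

Emit:
send_rows:
  commands: "0 -0.6 -1 0 0;0 -0.6 -1 0 0;0 -0.6 -1 0 0;0 -0.6 -1 0 0;0 -0.6 -1 0 0;0 -0.6 -1 0 0;0 -0.6 -1 0 0;0 -0.6 -1 0 0;0 -0.6 -1 0 0;0 -0.6 -1 0 0;0 -0.6 -1 0 0;0 -0.6 -1 0 0;0 -0.6 -1 0 0;0 -0.6 -1 0 0;0 -0.6 -1 0 0;0 -0.6 -1 0 0;0 -0.6 -1 0 0;0 -0.6 -1 0 0;0 -0.6 -1 0 0;0 -0.6 -1 0 0"

```text
t: 2.73
tcp_pos: [0.4751, 0.1774, 0.3519]
tool_rot: [0.001, 1.0, -0.0, -0.001]
force: [0.3, -0.4, -0.1]
finger_gap: 0.001
gripper_force: 0.0
```

Emit:
send_rows:
  commands: "0 -0.2 -1 0 0;0 -0.2 -1 0 0;0 -0.2 -1 0 0;0 -0.2 -1 0 0;0 -0.2 -1 0 0;0 -0.2 -1 0 0;0 -0.2 -1 0 0;0 -0.2 -1 0 0;0 -0.2 -1 0 0;0 -0.2 -1 0 0;0 -0.2 -1 0 0;0 -0.2 -1 0 0;0 -0.2 -1 0 0;0 -0.2 -1 0 0;0 -0.2 -1 0 0;0 -0.2 -1 0 0;0 -0.2 -1 0 0;0 -0.2 -1 0 0;0 -0.2 -1 0 0;0 0 0 0 0"

```text
t: 4.4
tcp_pos: [0.5509, -0.2053, 0.3513]
tool_rot: [0.002, 1.0, -0.001, -0.0]
force: [0.1, -0.4, 0.9]
finger_gap: 0.0
gripper_force: 0.0
```

```bash
python3 - <<'E'
from h import *
s=readout.sense();r=R.from_quat(s["tool_rot"]).as_matrix();print(s["t"],s["tcp_pos"],s["q"],s["force"],s["finger_gap"],r.round(3),r.T@(np.array([.5715,-.2018,.26])-s["tcp_pos"])/.02)
E
```

```text
4.4 [ 0.55089022 -0.20525338  0.35130527] [-5.45704805e-01  3.50775484e-01  1.33927221e+00 -1.65938286e-03
  1.45149872e+00 -2.11144397e+00] [ 0.14505524 -0.37546258  0.87901436] 0.0002521246211659674 [[-1.     0.005 -0.001]
 [ 0.005  1.    -0.001]
 [ 0.001 -0.001 -1.   ]] [-1.03332855  0.18423098  4.56416974]
```

Emit:
send_rows:
  commands: "0 0 0.17 1 0;0 0 0 1 0;0 0 0 1 0;0 0 0 1 0;0 0 0 0.6 0;0 -0.5 0 0 0;0 -0.5 0 0 0;0 -0.2 0 0 0;0 0 0 0 0;0 0 0 0 0"

```text
t: 5.23
tcp_pos: [0.5756, -0.1983, 0.2617]
tool_rot: [0.0, 1.0, -0.001, 0.001]
force: [-0.3, -0.5, -0.2]
finger_gap: -0.001
gripper_force: 0.0
```

```bash
python3 - <<'E'
from h import *
s=readout.sense();print(s["t"],s["tcp_pos"],s["force"])
d=shot("wrist");cv2.imwrite("pics/w.png",d["pixels"][...,::-1])
E
```

```text
5.2333 [ 0.57560622 -0.19833014  0.26172653] [-0.32537429 -0.48583034 -0.24844923]
```

View pics/w.png

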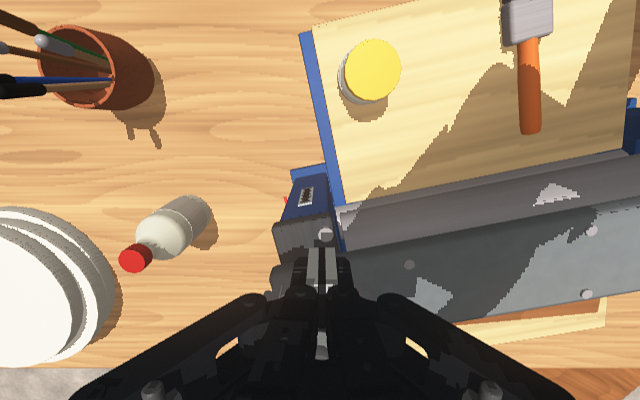

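The wrist view shows the closed fingertips at about (322,265). The gripper hides the wheel, and the space around the tip is free. Next I feel for the rim.

Emit:
send_rows:
  commands: "0 -0.3 -0.17 0.1 0;0 -0.3 0 0 0;0 0 0 0 0"

```text
t: 5.53
tcp_pos: [0.5879, -0.2022, 0.259]
tool_rot: [0.001, 1.0, -0.0, 0.001]
force: [0.1, -0.5, -0.1]
finger_gap: 0.002
gripper_force: 0.0
```

Emit:
send_rows:
  commands: "0 -0.1 0 0 0;0 0 0 0 0"

```text
t: 5.7
tcp_pos: [0.5889, -0.2018, 0.2587]
tool_rot: [0.001, 1.0, 0.0, 0.0]
force: [0.4, -0.9, -0.1]
finger_gap: 0.002
gripper_force: 0.0
```

Emit:
send_rows:
  commands: "0 -0.1 0 0 0;0 0 0 0 0"

```text
t: 5.87
tcp_pos: [0.5908, -0.2017, 0.2588]
tool_rot: [0.001, 1.0, -0.0, 0.0]
force: [-0.3, -0.3, -1.1]
finger_gap: 0.001
gripper_force: 0.0
```

Emit:
send_rows:
  commands: "0 -0.1 0 0 0;0 0 0 0 0"

```text
t: 6.03
tcp_pos: [0.5929, -0.2017, 0.2589]
tool_rot: [0.001, 1.0, -0.0, 0.0]
force: [0.1, 0.3, -0.4]
finger_gap: 0.004
gripper_force: 0.0
```

Emit:
send_rows:
  commands: "0 -0.05 0 0 0;0 0 0 0 0"

```text
t: 6.2
tcp_pos: [0.5937, -0.2017, 0.2588]
tool_rot: [0.001, 1.0, -0.0, 0.0]
force: [-0.1, -0.5, -0.6]
finger_gap: 0.003
gripper_force: 0.0
```

Emit:
send_rows:
  commands: "0 -0.05 0 0 0;0 0 0 0 0"

```text
t: 6.37
tcp_pos: [0.5947, -0.2017, 0.2588]
tool_rot: [0.001, 1.0, -0.0, 0.0]
force: [0.7, -0.4, 0.8]
finger_gap: -0.004
gripper_force: 0.0
```

Emit:
send_rows:
  commands: "0 -0.05 0 0 0;0 0 0 0 0"

```text
t: 6.53
tcp_pos: [0.5957, -0.2017, 0.2588]
tool_rot: [0.001, 1.0, -0.0, 0.0]
force: [-0.0, -0.0, 0.7]
finger_gap: -0.003
gripper_force: 0.0
```

Emit:
send_rows:
  commands: "0 -0.05 0 0 0;0 0 0 0 0"

```text
t: 6.7
tcp_pos: [0.5968, -0.2017, 0.2588]
tool_rot: [0.001, 1.0, -0.0, 0.0]
force: [0.7, -0.8, -0.0]
finger_gap: -0.002
gripper_force: 0.0
```

Emit:
send_rows:
  commands: "0 -0.05 0 0 0;0 0 0 0 0"

```text
t: 6.87
tcp_pos: [0.5978, -0.2017, 0.2588]
tool_rot: [0.001, 1.0, -0.0, 0.0]
force: [0.5, 0.3, -0.1]
finger_gap: -0.001
gripper_force: 0.0
```

Emit:
send_rows:
  commands: "0 -0.05 0 0 0;0 0 0 0 0"

```text
t: 7.03
tcp_pos: [0.5988, -0.2017, 0.2588]
tool_rot: [0.001, 1.0, -0.0, 0.0]
force: [0.8, 1.0, 0.4]
finger_gap: -0.002
gripper_force: 0.0
```

```bash
python3 - <<'E'
from h import *
o=[]
for n in("top","scene"):
    d=shot(n);u,v=proj(d,[.6215,-.2018,.27])[0].astype(int);c=d["pixels"][v-30:v+30,u-30:u+30,::-1];o.append(cv2.resize(c,(390,390),interpolation=cv2.INTER_NEAREST))
cv2.imwrite("pics/c2.png",np.hstack(o))
E
```

```text
(no output)
```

View pics/c2.png

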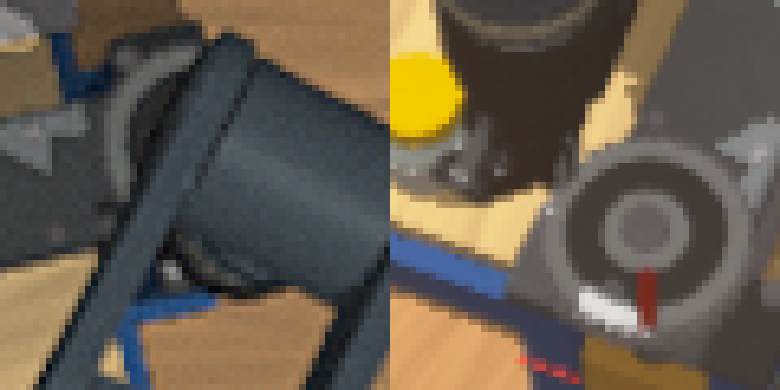

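```bash
python3 - <<'E'
from h import *
d=shot("scene");s=readout.sense();t=s["tcp_pos"];print(t,s["force"])
u,v=proj(d,[.6215,-.2018,.27])[0].astype(int)
c=cv2.resize(d["pixels"][v-30:v+30,u-30:u+30,::-1],(600,600),interpolation=cv2.INTER_CUBIC)
c=cv2.convertScaleAbs(c,alpha=1.8,beta=20)
for k,(dx,dz) in enumerate([(11,-8),(-11,-8),(11,30),(-11,30)]):
    p=proj(d,t+[dx/1e3,0,dz/1e3])[0];q=(p-[u-30,v-30]+.5)*10;cv2.circle(c,tuple(int(a) for a in q),4,(0,255,0),-1)
for a in np.linspace(0,6.28,40):
    p=proj(d,[.6515+.05*np.cos(a),-.2018+.05*np.sin(a),.27])[0];q=(p-[u-30,v-30]+.5)*10;cv2.circle(c,tuple(int(a) for a in q),2,(255,255,0),-1)
cv2.imwrite("pics/c3.png",c)
E
```

```text
[ 0.59860298 -0.20168566  0.25879548] [-0.57231048 -0.16180436 -0.56023211]
```

View pics/c3.png

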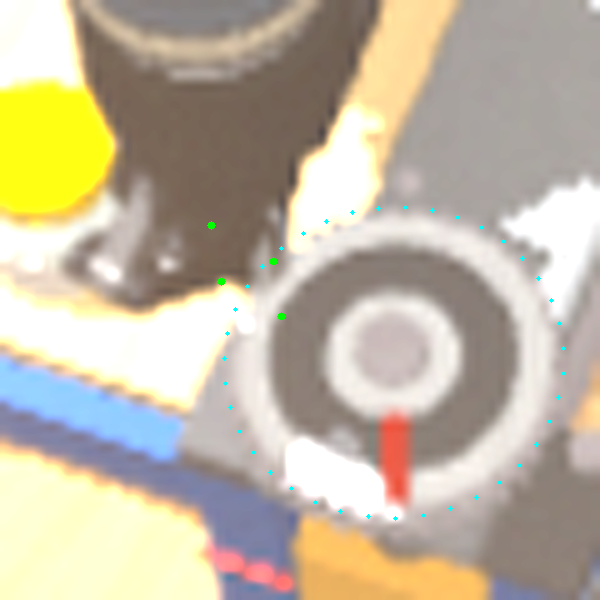

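The scene crop shows the rim edge at about (285,270). The grey fingertip at about (270,240) is next to it and partly hidden behind it. I continue feeling.

Emit:
send_rows:
  commands: "0 -0.05 0 0 0;0 0 0 0 0"

```text
t: 7.35
tcp_pos: [0.5998, -0.2017, 0.2588]
tool_rot: [0.001, 1.0, -0.0, 0.0]
force: [-0.4, -0.0, 0.4]
finger_gap: 0.0
gripper_force: 0.0
```

Emit:
send_rows:
  commands: "0 -0.05 0 0 0;0 0 0 0 0"

```text
t: 7.52
tcp_pos: [0.6008, -0.2017, 0.2588]
tool_rot: [0.001, 1.0, -0.0, 0.0]
force: [-0.2, 0.3, 0.0]
finger_gap: 0.007
gripper_force: 0.0
```

Emit:
send_rows:
  commands: "0 -0.05 0 0 0;0 0 0 0 0"

```text
t: 7.68
tcp_pos: [0.6018, -0.2017, 0.2588]
tool_rot: [0.001, 1.0, -0.0, 0.0]
force: [-0.7, 0.1, 0.1]
finger_gap: -0.003
gripper_force: 0.0
```

```bash
python3 - <<'E'
from h import *
d=shot("scene");s=readout.sense();t=s["tcp_pos"];print(t,s["force"])
u,v=proj(d,[.6015,-.2018,.28])[0].astype(int)
c=cv2.resize(d["pixels"][v-20:v+20,u-20:u+20,::-1],(600,600),interpolation=cv2.INTER_CUBIC)
c=cv2.convertScaleAbs(c,alpha=1.6,beta=30)
for z in (.25,.26,.27,.28,.3): 
    q=(proj(d,[t[0],t[1],z])[0]-[u-20,v-20]+.5)*15;print(z,q)
    q=(proj(d,[.6515-.05,t[1],z])[0]-[u-20,v-20]+.5)*15;print(z,q)
cv2.imwrite("pics/c4.png",c)
E
```

```text
[ 0.60168552 -0.20171608  0.25879179] [ 0.34762873  0.02517481 -0.58641654]
0.25 [329.3949686  382.95927676]
0.25 [328.63796601 382.50721541]
0.26 [326.19244444 361.56792547]
0.26 [325.43008346 361.11347963]
0.27 [322.94310672 339.86388165]
0.27 [322.175311   339.40702963]
0.28 [319.64592141 317.84023852]
0.28 [318.87261296 317.38095848]
0.3 [312.90371743 272.80549512]
0.3 [312.11914273 272.34129274]
```

View pics/c4.png

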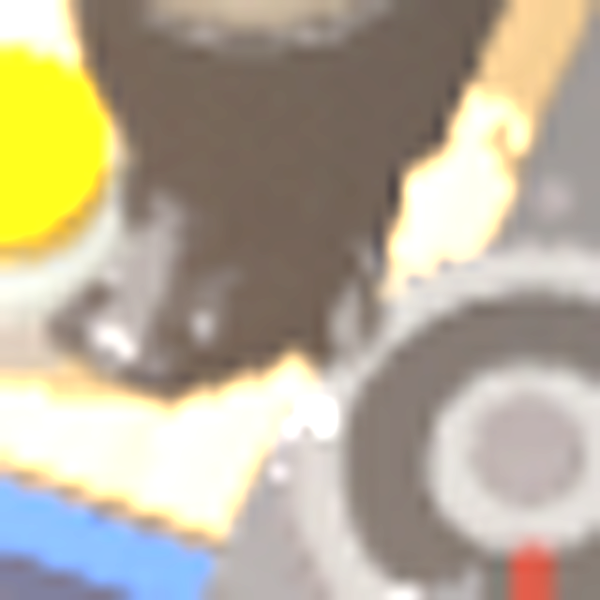

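The crop shows the fingertip at about (345,330), right at the rim's outer edge. It is slimmer than I assumed, so I keep feeling.

Emit:
send_rows:
  commands: "0 -0.05 0 0 0;0 0 0 0 0"

```text
t: 7.9
tcp_pos: [0.6028, -0.2017, 0.2588]
tool_rot: [0.001, 1.0, -0.0, 0.0]
force: [0.4, 0.2, -0.1]
finger_gap: -0.0
gripper_force: 0.0
```

Emit:
send_rows:
  commands: "0 -0.05 0 0 0;0 0 0 0 0"

```text
t: 8.07
tcp_pos: [0.6038, -0.2017, 0.2588]
tool_rot: [0.001, 1.0, -0.0, 0.0]
force: [0.1, -0.3, -0.2]
finger_gap: -0.0
gripper_force: 0.0
```

Emit:
send_rows:
  commands: "0 -0.05 0 0 0;0 0 0 0 0"

```text
t: 8.23
tcp_pos: [0.6048, -0.2017, 0.2588]
tool_rot: [0.001, 1.0, -0.0, 0.0]
force: [-0.7, 0.6, 0.1]
finger_gap: -0.002
gripper_force: 0.0
```

Emit:
send_rows:
  commands: "0 0 0 0.1 0;0 0 0 0 0"

```text
t: 8.4
tcp_pos: [0.6044, -0.2016, 0.2564]
tool_rot: [0.001, 1.0, 0.0, -0.0]
force: [0.1, 0.2, -1.4]
finger_gap: 0.0
gripper_force: 0.0
```

Emit:
send_rows:
  commands: "0 0 0 0.1 0;0 0 0 0 0"

```text
t: 8.57
tcp_pos: [0.6043, -0.2016, 0.2543]
tool_rot: [0.001, 1.0, 0.0, -0.0]
force: [-0.7, -0.2, 0.4]
finger_gap: 0.003
gripper_force: 0.0
```

Emit:
send_rows:
  commands: "0 0 0 0.1 0;0 0 0 0 0"

```text
t: 8.73
tcp_pos: [0.6044, -0.2016, 0.2523]
tool_rot: [0.001, 1.0, 0.0, -0.0]
force: [-0.4, 0.9, -0.3]
finger_gap: 0.001
gripper_force: 0.0
```

```bash
python3 - <<'E'
from h import *
d=shot("wrist");s=readout.sense();t=s["tcp_pos"];print(t,s["force"],d["eye"])
c=d["pixels"][...,::-1].copy()
def dot(p,col):
    q=proj(d,p)[0];cv2.circle(c,tuple(int(a) for a in q),2,col,-1);return q
for a in np.linspace(0,6.28,60): dot([.6515+.05*np.cos(a),-.2018+.05*np.sin(a),.27],(255,255,0)); dot([.6515+.047*np.cos(a),-.2018+.047*np.sin(a),.25],(255,0,255))
print(dot(t,(0,255,0)),dot(t-[0,0,.008],(0,0,255)))
cv2.imwrite("pics/w2.png",c)
E
```

```text
[ 0.60445856 -0.20164491  0.25252176] [-0.12621939  0.1077029  -0.39209228] [ 0.52514544 -0.20075194  0.4142025 ]
[320.25866142 247.04608537] [320.3149623  241.33074963]
```

View pics/w2.png

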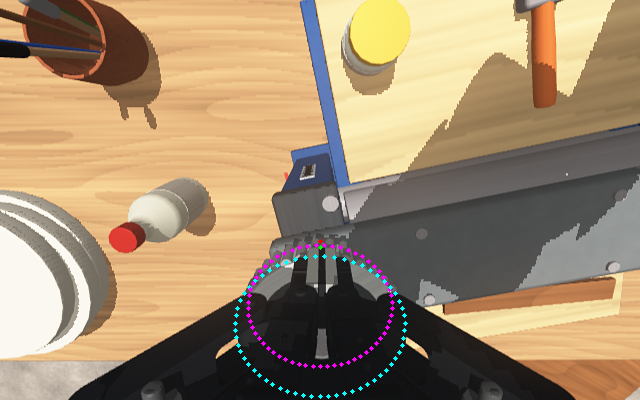

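The wrist view shows the rim ring at about (270,265) and (370,265) passing behind the finger, with the tip at about row 243. The tip may be above the rim, so I lower and watch the vertical force.

Emit:
send_rows:
  commands: "0 0 0 0.1 0;0 0 0 0.1 0;0 0 0 0 0"

```text
t: 9.03
tcp_pos: [0.6049, -0.2019, 0.2515]
tool_rot: [0.001, 1.0, -0.001, 0.001]
force: [-3.6, 2.2, 9.6]
finger_gap: 0.003
gripper_force: 5.0
```

Emit:
send_rows:
  commands: "0 0 0 0.1 0;0 0 0 0.1 0;0 0 0 0 0"

```text
t: 9.28
tcp_pos: [0.605, -0.202, 0.2514]
tool_rot: [0.0, 1.0, -0.001, 0.002]
force: [-6.8, 4.4, 24.1]
finger_gap: 0.004
gripper_force: 12.0
```

```bash
python3 - <<'E'
from h import *
s=readout.sense();print(s["tcp_pos"],s["force"],s["ft_torque"],s["tau"])
c=np.array([.6515,-.2018]);print(mark("scene",c))
E
```

```text
[ 0.60497709 -0.20197853  0.25136637] [-6.76375212  4.39776829 24.13211682] [0.52851143 1.26109371 0.04284812] [-4.23440868e-01 -2.93296713e+01 -1.53049457e+01  2.13183020e-01
 -2.44274162e+00  1.24417583e-02]
(np.int64(1), np.float64(0.043211074871928566), np.float64(-55.765899052593404))
```

The tip rests on top of the rim, so it sits about 18 mm higher than I assumed. I back out, go lower and approach again. The arm yields at about 3 N/mm.

Emit:
send_rows:
  commands: "0 0 0 -0.5 0;0 0 0 -0.5 0;0 0.5 0 0 0;0 0.7 0 0 0;0 0.7 0 0 0;0 0 0 0.6 0;0 0 0 0.8 0;0 -0.3 0 0 0;0 0 0 0 0"

```text
t: 10.08
tcp_pos: [0.5733, -0.2017, 0.2361]
tool_rot: [0.001, 1.0, 0.0, -0.0]
force: [0.2, -0.9, 0.4]
finger_gap: 0.005
gripper_force: 0.0
```

Emit:
send_rows:
  commands: "0 -0.3 0 0 0;0 0 0 0 0"

```text
t: 10.25
tcp_pos: [0.5806, -0.2022, 0.2377]
tool_rot: [0.001, 1.0, -0.001, 0.001]
force: [-0.5, -0.1, 0.2]
finger_gap: 0.002
gripper_force: 0.0
```

Emit:
send_rows:
  commands: "0 -0.15 0 0 0;0 0 0 0 0"

```text
t: 10.42
tcp_pos: [0.5826, -0.2019, 0.2374]
tool_rot: [0.001, 1.0, -0.0, 0.001]
force: [-0.4, -0.3, -0.2]
finger_gap: -0.0
gripper_force: 0.0
```

Emit:
send_rows:
  commands: "0 -0.15 0 0 0;0 0 0 0 0"

```text
t: 10.58
tcp_pos: [0.5852, -0.2017, 0.2371]
tool_rot: [0.001, 1.0, -0.0, 0.0]
force: [0.1, -0.2, 1.1]
finger_gap: -0.004
gripper_force: 0.0
```

Emit:
send_rows:
  commands: "0 -0.15 0 0 0;0 0 0 0 0"

```text
t: 10.75
tcp_pos: [0.5881, -0.2018, 0.2369]
tool_rot: [0.001, 1.0, -0.0, 0.0]
force: [-0.2, 0.7, 0.9]
finger_gap: 0.001
gripper_force: 0.0
```

Emit:
send_rows:
  commands: "0 -0.15 0 0 0;0 0 0 0 0"

```text
t: 10.92
tcp_pos: [0.5883, -0.2016, 0.2368]
tool_rot: [0.0, 1.0, 0.0, -0.003]
force: [-5.2, -1.0, 2.2]
finger_gap: 0.001
gripper_force: 2.8
```

Emit:
send_rows:
  commands: "0 -0.15 0 0 0;0 0 0 0 0"

```text
t: 11.08
tcp_pos: [0.5882, -0.2016, 0.2368]
tool_rot: [0.0, 1.0, 0.0, -0.007]
force: [-12.6, -0.8, 6.5]
finger_gap: 0.002
gripper_force: 6.1
```

Contact on the rim side is at x≈0.588. Now I roll around it, starting with the near-to-right quarter.

Emit:
send_rows:
  commands: "0 0 -0.65 0.15 0;0 -0.075 -0.57 0 0;0 -0.22 -0.53 0 0;0 -0.35 -0.455 0 0;0 -0.455 -0.35 0 0;0 -0.53 -0.22 0 0;0 -0.57 -0.075 0 0;0 -0.6 0 0 0;0 0 0 0 0"

```text
t: 11.83
tcp_pos: [0.6507, -0.2647, 0.2336]
tool_rot: [0.001, 1.0, -0.005, 0.001]
force: [0.4, -10.1, -1.9]
finger_gap: -0.004
gripper_force: 5.2
```

```bash
sed -i 's/p\[...,0\]>130)&(p\[...,1\]<80)&(p\[...,2\]<80)/p[...,0]>70)\&(p[...,1]<.45*p[...,0])\&(p[...,2]<.45*p[...,0])/' h.py; python3 - <<'E'
from h import *
s=readout.sense();print(s["tcp_pos"],s["tcp_pos"][:2]-[.6515,-.2018],s["force"],s["tool_rot"])
c=np.array([.6515,-.2018]);print(mark("scene",c),mark("top",c))
E
```

```text
[ 0.65071222 -0.26466189  0.23356364] [-0.00078778 -0.06286189] [  0.44412599 -10.07771658  -1.91023006] [ 1.23890285e-03  9.99986565e-01 -5.00405165e-03  5.42466165e-04]
(np.int64(19), np.float64(0.03328326257227753), np.float64(44.44239687162548)) (np.int64(17), np.float64(0.030961033145201558), np.float64(42.63062854352029))
```

Emit:
send_rows:
  commands: "0 -0.6 0 0 0;0 -0.57 0.075 0 0;0 -0.53 0.22 0 0;0 -0.455 0.35 0 0;0 -0.35 0.455 0 0;0 -0.22 0.53 0 0;0 -0.075 0.57 0 0;0 0 0.65 0 0;0 0 0 0 0"

```text
t: 12.68
tcp_pos: [0.71, -0.1985, 0.2343]
tool_rot: [-0.001, 1.0, 0.0, 0.005]
force: [8.3, 1.0, -3.9]
finger_gap: 0.003
gripper_force: 4.4
```

```bash
cat >m.py <<'E'
from h import *
s=readout.sense();print(s["t"],s["tcp_pos"],s["tcp_pos"][:2]-[.6515,-.2018],s["force"],s["tool_rot"],s["q"][5])
c=np.array([.6515,-.2018]);print(mark("scene",c),mark("top",c))
E
python3 m.py
```

```text
12.6833 [ 0.71003534 -0.19849642  0.23427276] [0.05853534 0.00330358] [ 8.28539247  0.95440137 -3.94197492] [-7.91520860e-04  9.99987552e-01  9.98076331e-06  4.92633721e-03] -1.9987002883892084
(np.int64(17), np.float64(0.032474749563416644), np.float64(122.11976622312281)) None
```

Emit:
send_rows:
  commands: "0 0.1 0.65 0 0;0 0.075 0.57 0 0;0 0.22 0.53 0 0;0 0.35 0.455 0 0;0 0.455 0.35 0 0;0 0.53 0.22 0 0;0 0.57 0.075 0 0;0 0.6 0 0 0;0 0 0 0 0"

```text
t: 13.53
tcp_pos: [0.6462, -0.1384, 0.2344]
tool_rot: [-0.0, 1.0, 0.004, -0.0]
force: [-0.8, 7.9, 2.6]
finger_gap: -0.005
gripper_force: 4.2
```

```bash
python3 m.py
```

```text
13.5333 [ 0.64619912 -0.13836741  0.23441227] [-0.00530088  0.06343259] [-0.83180671  7.90970668  2.64907692] [-2.22036906e-04  9.99990694e-01  4.28469036e-03 -4.51683998e-04] -1.9569353376477698
(np.int64(20), np.float64(0.032448660281586175), np.float64(-137.97403940655715)) (np.int64(5), np.float64(0.0423125418862993), np.float64(-136.32859395476203))
```

Emit:
send_rows:
  commands: "0 0.6 0 0 0;0 0.57 -0.075 0 0;0 0.53 -0.22 0 0;0 0.455 -0.35 0 0;0 0.35 -0.455 0 0;0 0.22 -0.53 0 0;0 0.075 -0.57 0 0;0 0 -0.65 0 0;0 0 -0.65 0 0;0 -0.075 -0.57 0 0;0 -0.22 -0.53 0 0;0 -0.35 -0.455 0 0;0 -0.455 -0.35 0 0;0 -0.53 -0.22 0 0;0 -0.57 -0.075 0 0;0 -0.6 0 0 0;0 0 0 0 0"

```text
t: 15.05
tcp_pos: [0.6495, -0.2648, 0.2339]
tool_rot: [0.001, 1.0, -0.004, 0.001]
force: [0.0, -8.3, -2.3]
finger_gap: 0.001
gripper_force: 3.9
```

```bash
python3 m.py
```

```text
15.05 [ 0.64954421 -0.26475138  0.23387286] [-0.00195579 -0.06295138] [ 1.41374379e-03 -8.30729273e+00 -2.27283177e+00] [ 0.00133873  0.99998873 -0.0043811   0.0012493 ] -2.1096615427473986
(np.int64(16), np.float64(0.030788271988634056), np.float64(-49.871069267526224)) (np.int64(4), np.float64(0.03464950767389049), np.float64(-47.93328988857426))
```

Emit:
send_rows:
  commands: "0 -0.5 0.1 0 0;0 -0.57 0.075 0 0;0 -0.53 0.22 0 0;0 -0.455 0.35 0 0;0 -0.35 0.455 0 0;0 -0.22 0.53 0 0;0 -0.075 0.57 0 0;0 0 0.65 0 0;0 0.1 0.55 0 0;0 0.075 0.57 0 0;0 0.22 0.53 0 0;0 0.35 0.455 0 0;0 0.455 0.35 0 0;0 0.53 0.22 0 0;0 0.57 0.075 0 0;0 0.6 0 0 0;0 0 0 0 0"

```text
t: 16.57
tcp_pos: [0.6436, -0.1386, 0.2345]
tool_rot: [0.0, 1.0, 0.005, 0.001]
force: [-1.0, 10.8, 3.5]
finger_gap: -0.003
gripper_force: 5.5
```

```bash
python3 m.py
```

```text
16.5667 [ 0.64364509 -0.13856631  0.23449443] [-0.00785491  0.06323369] [-0.96792894 10.80831858  3.46997432] [4.45080386e-05 9.99987327e-01 4.99287361e-03 6.43820085e-04] -1.9598871617597462
(np.int64(18), np.float64(0.033049742609354456), np.float64(176.40817234759868)) None
```

Emit:
send_rows:
  commands: "0 0.2 0 0 0;0 0.57 -0.075 0 0;0 0.53 -0.22 0 0;0 0.455 -0.35 0 0;0 0.35 -0.455 0 0;0 0.22 -0.53 0 0;0 0.075 -0.57 0 0;0 0 -0.65 0 0;0 0 0 0 0"

```text
t: 17.42
tcp_pos: [0.588, -0.2008, 0.2334]
tool_rot: [0.001, 1.0, 0.002, -0.009]
force: [-17.9, 1.0, 9.4]
finger_gap: 0.003
gripper_force: 8.8
```

```bash
python3 m.py
```

```text
17.4167 [ 0.58803091 -0.20082283  0.23341831] [-0.06346909  0.00097717] [-17.86856146   1.03756274   9.37403566] [ 6.54848342e-04  9.99955622e-01  2.33918134e-03 -9.10236870e-03] -2.0741184732258513
(np.int64(20), np.float64(0.031860959043531555), np.float64(-81.78320235069718)) None
```

Emit:
send_rows:
  commands: "0 0 -0.65 0 0;0 -0.05 -0.5 0 0;0 0 0 0 0"

```text
t: 17.77
tcp_pos: [0.5939, -0.2259, 0.2333]
tool_rot: [0.001, 1.0, 0.0, -0.003]
force: [-6.7, -2.0, 2.4]
finger_gap: -0.002
gripper_force: 3.4
```

```bash
python3 m.py
```

```text
17.7667 [ 0.59394104 -0.22594946  0.23334677] [-0.05755896 -0.02414946] [-6.65279304 -2.04639437  2.42179923] [ 1.13633734e-03  9.99994253e-01  1.62980892e-04 -3.19002106e-03] -2.1051045988339085
(np.int64(15), np.float64(0.03172087200427967), np.float64(-51.4398298714002)) None
```

Emit:
send_rows:
  commands: "0 0.5 0 0 0;0 0.8 0 0 0;0 1 0 0 0;0 0 0 -1 0;0 0 0 -1 0;0 0 0 -1 0;0 0 0 -1 0;0 0 0 -1 0;0 1 1 0 0;0 1 1 0 0;0 1 1 0 0;0 0 1 0 0;0 0 1 0 0;0 0 1 0 0;0 0 1 0 0;0 0 1 0 0;0 0 1 0 0;0 0 1 0 0;0 0 0 0 0"

```text
t: 19.45
tcp_pos: [0.4906, -0.0211, 0.3341]
tool_rot: [-0.001, 1.0, 0.001, 0.001]
force: [-0.1, 0.0, 0.6]
finger_gap: 0.001
gripper_force: 0.0
```

```bash
python3 m.py; python3 - <<'E'
from h import *
o=[]
for n,c in(("top0",0),("scene0",0)):
    # start pictures with the same detector
    d=shot(n[:-1]); d["pixels"]=cv2.imread(f"pics/{n}.png")[...,::-1]; shot=(lambda dd:(lambda n:dd))(d)
    import h; h.shot=shot; print(n,mark(n,np.array([.6515,-.2018])))
    import h as hh; shot=lambda n: cams.snapshot(n)
a=cams.snapshot("scene")["pixels"][130:330,220:480,::-1];b=cv2.imread("pics/scene0.png")[130:330,220:480]
cv2.imwrite("pics/f.png",cv2.resize(np.hstack([b,a]),None,fx=1.5,fy=1.5))
E
```

```text
19.45 [ 0.49059408 -0.02107858  0.33408121] [-0.16090592  0.18072142] [-0.10669955  0.02376242  0.56927084] [-1.00093610e-03  9.99998343e-01  1.38526142e-03  6.27604153e-04] -1.8464391090333905
(np.int64(20), np.float64(0.0325127900741701), np.float64(-50.52927271789141)) (np.int64(17), np.float64(0.031999722758629605), np.float64(-53.27419311502074))
top0 (np.int64(15), np.float64(0.0316221098768418), np.float64(-58.240490881799836))
scene0 (np.int64(22), np.float64(0.03145364813590542), np.float64(-55.14762833423116))
```

View pics/f.png

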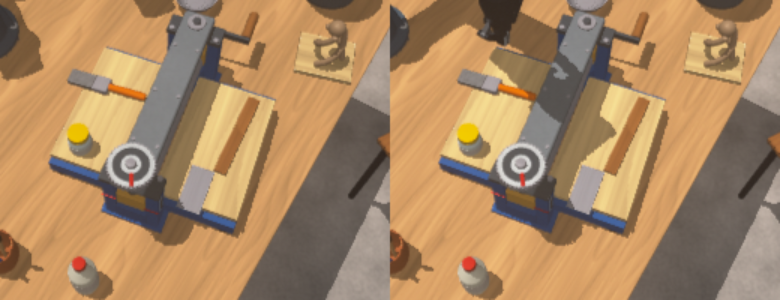

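Before and after match: the jar, brush, rib, slat and bottle have not moved. The mark is back in its starting direction, with a net turn of about 724°, and the hand is clear.

```bash
python3 -c "
from station import sign_off
print(sign_off())"
```

```text
the job is handed in; nothing more can be done
None
```

I rolled the handwheel anticlockwise by about 724° (two full turns plus about 5°) and handed the job in with the arm clear. The jar, brush, rib, slat and bottle have not moved in the before and after pictures; I did not check the pot or bowl closely. While feeling for the rim, the shut fingertip pressed on top of the wheel with about 24 N.

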